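# Clamp a chair rail in the dowel-drilling jig

### The arm

A 6-joint arm with a two-finger parallel gripper is mounted at the origin on the work surface. World frame = base frame: x ahead of the robot, y to its left, z up, the work surface at z = 0. Lengths are in m, angles in degrees, forces in N, time in s.
With the tool pointing down it reaches from about 0.35 to 0.975 m from the base axis. Payload 4.9 kg.
Tool frame: the origin (TCP) lies at the very end of the fingers, on their centre line; the grasp point (between the pads) lies 19 mm behind it (ctrl.hold_point_z is the distance from the TCP to the grasp point, in m); z points along the fingers, x is the direction in which the jaws open and shut, and the axes are right-handed (so a half turn about z gives the same grasp; the last joint's range is limited). The gripper opens to 85 mm and grips with 20 to 120 N. Pads are 22 mm wide; open, the fingers measure 114 mm over their backs; the gripper's body (76 mm by 85 mm) begins 54 mm behind the grasp point. The pads swing forward as they close: fully open they stand 13 mm farther back than shut.
Start: joints at [-82.792, 3.019, 92.412, -0, 84.569, -6.818], TCP at [0.151, -0.606, 0.231] pointing down, gripper open.
Joint ranges: [-172.51, 172.51], [-57.92, 126.97], [3.15, 148.05], [-58.71, 238.71], [5.1, 150.11], [-179.66, 179.66]. Speed limits (degrees/s): [147.25, 147.25, 180, 180, 180, 180].

### API

Orientations are given as a 3x3 rotation matrix whose columns are the frame's x, y, z axes.
In Python, from rig import ctrl, jaws, status, imaging gives the robot as it stands. The module is installed in compiled form; this text tells all that it offers. Calls block until the motion is done:
- ctrl.move_pose(position, orientation): joint-space move of the TCP to a pose.
- ctrl.move_straight(position, vel=0.15, frame=None): straight line of the TCP; frame=None keeps the orientation; vel is the mean speed in m/s.
- ctrl.move_j(angles): joint-space move.
- jaws.gripper_to(opening, squeeze=None): finger opening in m; squeeze is the grip in N (None keeps the last); returns when the fingers have stopped.
- ctrl.pause(seconds).
- ctrl.inverse_kinematics(position, orientation): joint angles nearest the present ones, or None.
- status.get_obs(): the state.
- imaging.get_image(name): name is "side" or "top"; returns the picture (480x640x3 uint8, red, green, blue); there is no depth.
- imaging.camera_info(name): a dict with "fovy" (degrees; the focal length in pixels is half the picture's height over the tangent of half this angle, whatever the lens; pixels are square), "cx", "cy" (the principal point, pixels), "k1" (the pictures are not rectified: a ray, as slopes to the right and down, at radius r is drawn at 1 + k1 r^2 times it, then the intrinsics apply), "R" (3x3) and "t" (3): a world point X has camera coordinates R X + t. Camera axes: x right, y down, z forward; pixel columns grow to the right and rows downward; lengths in m; the calibration is good to about 2 mm. A picture is of the moment at which its call begins. camera_info takes no time and is no camera call.
A pose or a line that the arm cannot do raises ctrl.PlanningError and nothing moves.
- ctrl.close_job(): hands the job in, once; it reports no verdict.
The state is a dict: "clock": time; "qpos": joint angles; "qd": joint speeds; "joint_torque": joint torques, N m; "tool_pos": TCP position; "ee_rot": TCP orientation; "contact_force": force on the tool from outside, world axes, zero at the start; "ft_torque": the same for the moment, N m; "opening": finger opening in m.
Only numpy, scipy, OpenCV 4.12 (cv2) and the standard library are available. Lean on these libraries where they do the work, as an engineer would, in place of code of your own. Each camera call takes 0.05 s, during which the arm holds its last target.

### The job

Load the long chair rail with the tenon into the drilling jig, flat on its metal bed, with its plain end hard up against the drill bush block and its long side tight against both fence blocks, then shut the hold-down toggle clamp until it locks and holds the rail firmly. Nobody knows how the clamp was left - shut, half open or open - so find out, and open it if it is in the way before loading. Leave the other things on the bench where they are.

Things in the scene. Friction and masses are not known exactly. Their poses are not given: they have to be found in the camera images.
- jig: The drilling jig, fixed to the bench: plywood board 260 (x) by 200 (y) by 18 mm. Origin: centre of its underside; z up. On it a steel bush block (+x end), two dark wooden fence blocks, a metal bed and, behind the fence, a toggle clamp whose arm reaches to -y and whose handle reaches to +y. The -y side and -x end are open. Lengths x, y, z given below are in this frame, mm.
- bed: Aluminium strip on the board on which the rail must lie flat: 190 by 50 by 4 mm, x -110..80, y -83..-33, top at z = 22. Its origin is the jig's x, y at the board's top (z = 18); axes as the jig.
- load_place (a point): Where the centre (half-way up) of the loaded rail belongs: jig (-8, -58, 38), the rail's plain end to jig +x, top of the rail then at z = 54. Axes as the jig.
- stop_face (a point): Point on the bush block's stop face (it looks to jig -x, at x = 80) that the middle of the rail's plain end meets. The block spans x 80..106, y -91..-25, top z = 60.
- fence_a (a point): Top edge, middle, of the first fence block's stop face (looks to jig -y, at y = -36). Block x -96..-66, 14 mm thick, top z = 36. The gap of 94 mm between the two blocks leaves room for a finger behind the rail.
- fence_b (a point): Same point of the second fence block: x 28..78, face at y = -36, top z = 36.
- holddown_pivot (a point): Fixed pivot of the steel clamp arm, at (58, 16, 64), axis along jig x. The arm, 12 mm wide, reaches 83 mm from it, level to -y when shut and about upright (to z = 150) when fully open. The arm is clear of the rail and of a gripper working over the fence gap when the handle is lifted 1.1 rad or more.
- clamp_spot (a point): Where the arm's sprung rubber cap (22 mm across) comes down on top of the loaded rail: (58, -58, 54), 22 mm from the plain end. With no rail the cap of the shut clamp hangs 5 mm lower, so no rail can be pushed under it.
- handle_pin (a point): Fixed hinge pin of the clamp handle at (58, 66, 50), axis along jig x. The handle's angle is NOT given, look or feel: 0 = shut (level, to +y), lifting opens it, up to 1.25 rad; it may start anywhere between and stays where left (stiff: 3 N at the grip, 4 N more per rad/s). Arm lift is 0.11 rad at handle 0.3, 0.44 at 0.5, 0.86 at 0.7, 1.2 at 0.9, 1.6 at 1.25.
- shut_grip (a point): Middle of the TOP of the black rubber grip when the handle is SHUT (a fixed point of the jig: (58, 151, 68)), 85 mm beyond the pin, 18 mm above it. Grip: 18 mm wide (x), 82 long, 16 thick, open space below. To lock on the rail, press down: cap meets rail at 0.24 rad, up to about 10 N at the grip, easier past dead centre at 0.07, stop at 0. Short of dead centre it springs open.
- rail_mid (a point): Centre (half-way up) of the chair rail to be loaded: light wood, 176 mm long without its tenon, 44 mm wide, 32 mm thick, about 0.13 to 0.25 kg, loose, lying flat on the bench. Its x axis runs along its length towards the plain end, y across its width, z up. The tenon is a tongue 24 long, 28 wide, 12 mm thick on the -x end.
- rail_end (a point): Centre of the rail's plain end face, 88 mm from rail_mid along its +x; same axes.
- rail_shoulder (a point): Centre of the rail's tenon-end shoulder, 88 mm from rail_mid along its -x; same axes.
- offcut: Short plain offcut of the same wood, 110 by 44 by 32 mm, no tenon; not to be used or moved. Origin: centre of its underside.
- sanding_block: Sanding block 105 by 66 by 30 mm, bystander. Origin: centre of its underside.
- tape_roll: Roll of paper tape lying flat, 104 mm across, 25 mm high, bystander. Origin: centre of its underside.
- hammer: Hammer 260 mm long lying on the bench, bystander. Origin: under the middle of its length, at bench height.
- glue_bottle: White glue bottle 62 mm across, 170 mm tall, bystander. Origin: centre of its underside.
- stain_can: Can 84 mm across, 100 mm tall, bystander. Origin: centre of its underside.
- try_square: Try square lying flat, stock 105 mm, blade 160 mm, bystander. Origin: under the middle of the stock.
- screwdriver: Screwdriver 200 mm long with a wooden handle, bystander. Origin: under the middle of its length.
Things that resemble listed ones, but are neither listed nor needed, are in the scene too. What is shaped like the part that bears rail_mid but pink is not meant.

How it is judged (in metres and radians):
On the way:
1. The rail lies home on the bed against the bush block and both fence blocks, not yet clamped (x of rail_end in the frame of jig above 0.078 m and y of each of rail_end, rail_shoulder in the frame of jig above -0.06 m and z of each of rail_end, rail_shoulder in the frame of jig below 0.04 m and contact force between rail and bed below 10 N), for 0.2 s.
At the end, for the whole second after the job is handed in: The rail rests flat on the jig's bed, tenon end away from the bush block, its plain end within 2 mm of the block and its side within 2 mm of both fence blocks, and the locked clamp alone presses it onto the bed with more than 15 N; it is at rest (x of rail_end in the frame of jig above 0.078 m and y of each of rail_end, rail_shoulder in the frame of jig above -0.06 m and z of each of rail_end, rail_shoulder in the frame of jig below 0.04 m and contact force between rail and bed above 15 N and linear speed of rail below 0.01 m/s); the robot touches nothing.
It fails at once if another thing on the bench is moved by more than 40 mm (distance of any of offcut, sanding_block, tape_roll, hammer, glue_bottle, stain_can, try_square, screwdriver from where it was at the start of the episode above 0.04 m).
It also fails if it takes over 69 s, if anything falls off the work surface, if the arm or the gripper's body presses on something with over 40 N, if the wrist force passes 120 N, or if a joint passes its speed limit or range.

## Working session

There is one attempt and no reset: what is moved stays moved. The work goes in short steps, each a Python script; the robot and the scene stay as the last script left them, time stands still between calls to the robot, and variables do not carry over. Pictures are saved under pics/ and viewed, and the job is handed in when it is done.

```bash
mkdir -p pics; python3 - <<'E'
from rig import ctrl,jaws,status,imaging
import cv2,json
for n in("top","side"):
    im=imaging.get_image(n); cv2.imwrite(f"pics/{n}0.png",im[:,:,::-1]); i=imaging.camera_info(n); print(n,i)
o=status.get_obs(); print(o["clock"],o["opening"],o["tool_pos"],o["contact_force"],ctrl.hold_point_z)
E
```

```text
top {'fovy': 42.67490447931166, 'cx': 311.8743916381142, 'cy': 247.36270069386933, 'k1': -0.18012028276095032, 'R': array([[ 0.01044755, -0.99991854, -0.0073329 ],
       [-0.99065521, -0.0093529 , -0.13606901],
       [ 0.13598934,  0.00868596, -0.99067222]]), 't': array([-0.00775228,  0.49666716,  1.55157958])}
side {'fovy': 47.22198460472616, 'cx': 319.06095837349056, 'cy': 241.72127653870666, 'k1': -0.029622472829493627, 'R': array([[-0.94717196, -0.32065033,  0.00697449],
       [-0.16588839,  0.4711763 , -0.86629899],
       [ 0.27449285, -0.8216911 , -0.49947714]]), 't': array([0.47277014, 0.13746305, 1.39840028])}
0.1 0.08545727966930484 [ 0.15138841 -0.60579433  0.23014501] [ 0.17060279 -0.75601369 -0.32359459] 0.0187
```

View pics/top0.png

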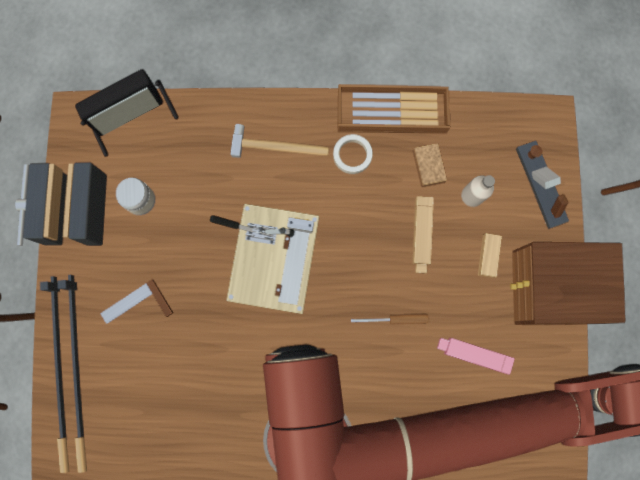

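View pics/side0.png

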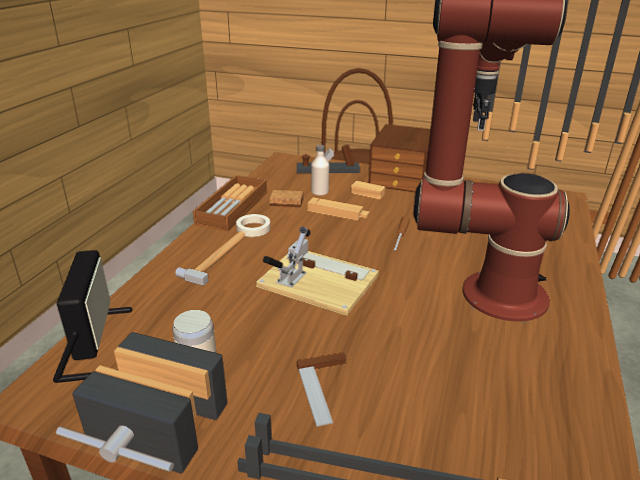

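```bash
cat > h.py <<'E'
import numpy as np,cv2
from rig import ctrl,jaws,status,imaging
def K(i):
    f=240/np.tan(np.radians(i["fovy"]/2)); return np.array([[f,0,i["cx"]],[0,f,i["cy"]],[0,0,1.]]),np.array([i["k1"],0,0,0.])
def ray(n,px):
    i=imaging.camera_info(n);k,d=K(i)
    u=cv2.undistortPoints(np.array(px,float).reshape(-1,1,2),k,d).reshape(-1,2)
    R=i["R"];return -R.T@i["t"],np.c_[u,np.ones(len(u))]@R
def onz(n,px,z):
    c,d=ray(n,px); z=np.broadcast_to(z,len(d)); return c+d*((z-c[2])/d[:,2])[:,None]
def proj(n,X):
    i=imaging.camera_info(n);k,d=K(i)
    return cv2.projectPoints(np.array(X,float).reshape(-1,1,3),cv2.Rodrigues(i["R"])[0],i["t"],k,d)[0].reshape(-1,2)
def crop(n,x0,y0,w,h,s,out,im=None):
    im=imaging.get_image(n) if im is None else im
    cv2.imwrite(out,cv2.resize(im[y0:y0+h,x0:x0+w,::-1],None,fx=s,fy=s,interpolation=cv2.INTER_CUBIC))
E
python3 - <<'E'
from h import *
t=cv2.imread("pics/top0.png")[:,:,::-1];s=cv2.imread("pics/side0.png")[:,:,::-1]
crop("top",200,195,130,125,4.7,"pics/c1.png",t)
crop("side",245,215,145,105,5.5,"pics/c2.png",s)
crop("top",400,180,120,110,5,"pics/c3.png",t)
E
```

```text
(no output)
```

View pics/c1.png

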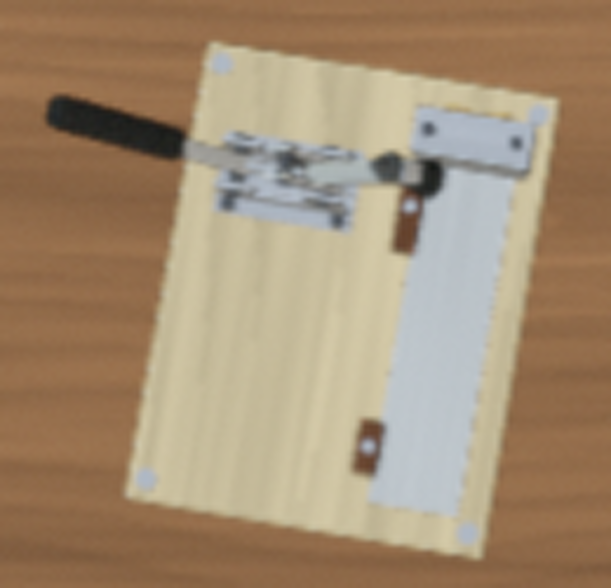

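View pics/c2.png

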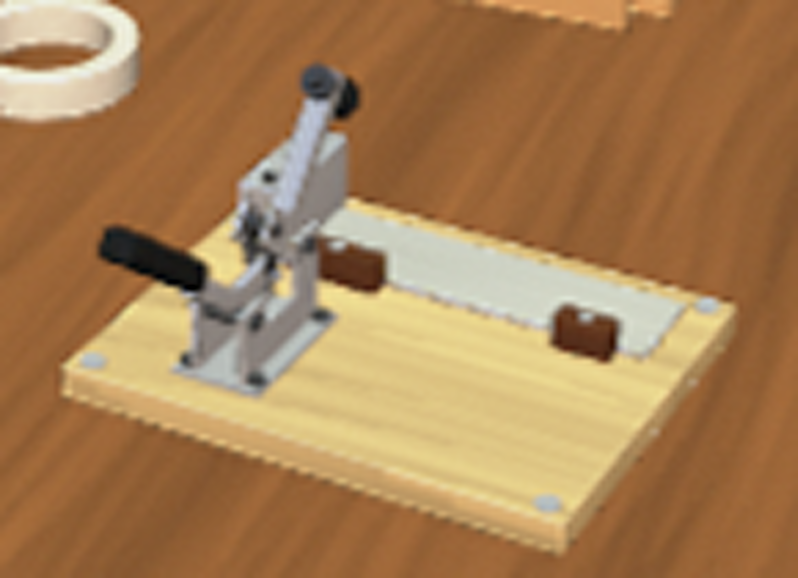

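View pics/c3.png

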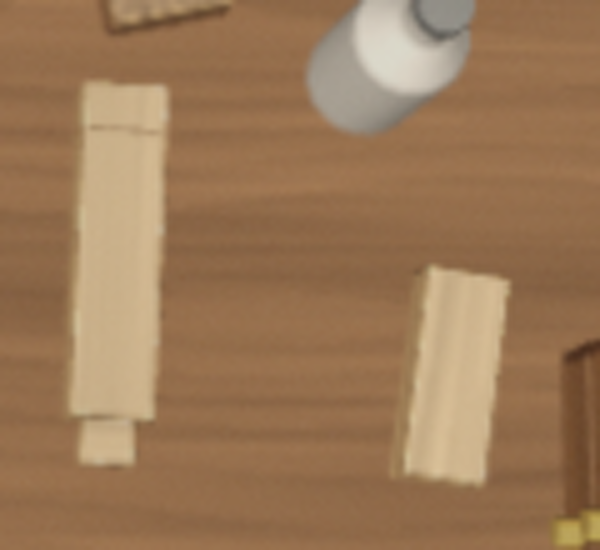

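```bash
python3 - <<'E'
from h import *
t=cv2.imread("pics/top0.png"); hsv=cv2.cvtColor(t,cv2.COLOR_BGR2HSV)
for p in((258,280),(423,230),(421,268),(490,255),(450,230),(380,240)): print(p,hsv[p[1],p[0]])
# jig: hand corners from crop, manual
c=np.array([[210,42],[558,98],[482,558],[127,497]])/4.7+[200,195]-0.4
P=onz("top",c,0.018)
print("jig",P.round(4)); print([np.linalg.norm(P[i]-P[(i+1)%4]).round(4) for i in range(4)])
E
```

```text
(258, 280) [ 22  55 195]
(423, 230) [ 18  81 201]
(421, 268) [ 18  82 205]
(490, 255) [ 18  78 212]
(450, 230) [ 13 126 136]
(380, 240) [ 13 127 139]
jig [[ 0.6141  0.1772  0.018 ]
 [ 0.5837 -0.0187  0.018 ]
 [ 0.3273  0.0206  0.018 ]
 [ 0.3582  0.2168  0.018 ]]
[np.float64(0.1983), np.float64(0.2594), np.float64(0.1987), np.float64(0.2589)]
```

```bash
python3 - <<'E'
from h import *
t=cv2.imread("pics/top0.png"); hsv=cv2.cvtColor(t,cv2.COLOR_BGR2HSV)
def fit_lines(n,x0,y0,x1,y1,z,lo,hi):
    roi=cv2.resize(hsv[y0:y1,x0:x1],None,fx=4,fy=4,interpolation=cv2.INTER_CUBIC)
    m=cv2.inRange(roi,lo,hi); m=cv2.morphologyEx(m,cv2.MORPH_CLOSE,np.ones((9,9)))
    cs,_=cv2.findContours(m,cv2.RETR_EXTERNAL,cv2.CHAIN_APPROX_NONE); c=max(cs,key=cv2.contourArea)
    px=(c.reshape(-1,2)+.5)/4-.5+[x0,y0]
    return onz(n,px,z)[:,:2],px
# board
P,px=fit_lines("top",215,195,330,320,0.018,(10,20,150),(40,110,255))
r=cv2.minAreaRect(P.astype(np.float32)*1000); print("jig hull rect",r)
R,px=fit_lines("top",405,185,440,280,0.032,(10,50,165),(30,115,255))
print(px.min(0),px.max(0))
r=cv2.minAreaRect(R.astype(np.float32)*1000); print("rail",r); b=cv2.boxPoints(r); print(b)
# principal axis of body only: world x along; body rows: shoulder ~ row 263
bx=R[(R[:,0]>R[:,0].max()-.17)]
for s in(1,-1):
    med=np.median(R[:,1]); e=R[(s*(R[:,1]-med)>.012)&(R[:,0]>R[:,0].max()-.165)&(R[:,0]<R[:,0].max()-.012)]
    v=cv2.fitLine(e.astype(np.float32),cv2.DIST_HUBER,0,.001,.001).ravel(); v=v*np.sign(v[0]) if 0 else v; print("edge",s,np.degrees(np.arctan(v[1]/v[0])),v[2:],len(e))
crop("top",405,180,60,100,6,"pics/r.png",t[:,:,::-1])
s=cv2.imread("pics/side0.png")[:,:,::-1]
crop("side",295,190,90,40,8,"pics/rs.png",s)
E
```

```text
jig hull rect ((471.20843505859375, 99.6083984375), (204.68115234375, 264.593017578125), 81.09026336669922)
[413.125 195.625] [433.375 272.625]
rail ((534.9760131835938, -292.0367126464844), (47.60767364501953, 203.51560974121094), 86.54609680175781)
[[ 431.96896 -309.66684]
 [ 635.1149  -321.92776]
 [ 637.98303 -274.4066 ]
 [ 434.8371  -262.14566]]
edge 1 -3.5846474 [ 0.57333803 -0.27141708] 232
edge -1 -3.6351318 [ 0.53919035 -0.31528157] 231
```

View pics/r.png

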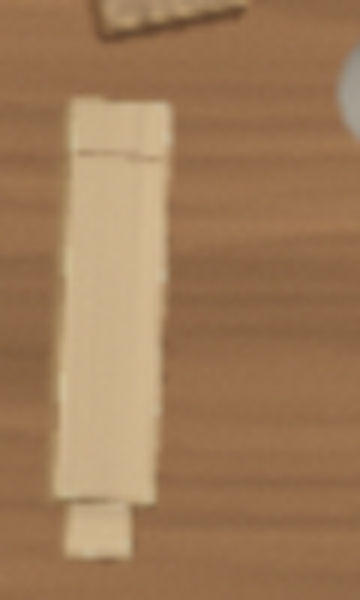

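View pics/rs.png

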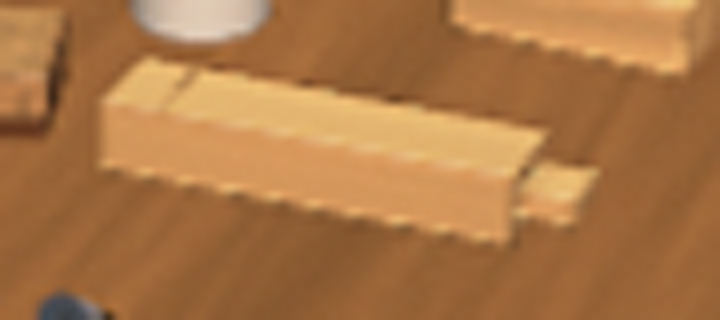

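```bash
python3 - <<'E'
from h import *
c=np.array([[171,101],[73,97],[155,502],[55,497]])/6+[405,180]-.45
P=onz("top",c,0.032); print("rail top corners TR TL BR BL",P.round(4)); 
d=P[0]-P[2]; print("len R",np.linalg.norm(d),"yaw",np.degrees(np.arctan2(d[1],d[0])))
d=P[1]-P[3]; print("len L",np.linalg.norm(d),"yaw",np.degrees(np.arctan2(d[1],d[0])),"W",np.linalg.norm(P[0]-P[1]),np.linalg.norm(P[2]-P[3]))
# side view corners of top face from rs.png
c=np.array([[103,100],[150,58],[550,132],[515,178]])/8+[295,190]-.45
Q=onz("side",c,.032); print("side: plain +y, plain -y, shoulder -y, shoulder +y",Q.round(4))
print("widths/lens",np.linalg.norm(Q[0]-Q[1]),np.linalg.norm(Q[2]-Q[3]),np.linalg.norm(Q[0]-Q[3]),np.linalg.norm(Q[1]-Q[2]))
# jig
c=np.array([[210,42],[558,98],[482,558],[127,497]])/4.7+[200,195]-0.4
P=onz("top",c,0.018)[:,:2]; ctr=P.mean(0); 
ux=(P[0]+P[1]-P[2]-P[3]);uy=(P[0]+P[3]-P[1]-P[2]); print(ctr,np.degrees(np.arctan2(ux[1],ux[0])),np.degrees(np.arctan2(uy[1],uy[0]))-90)
# side jig corners c2: near-left (65,365)+y+x ; bottom (567,545) +y -x ; right (735,308) -y -x
c=np.array([[65,368],[565,545],[735,308]])/5.5+[245,215]-.4
print("side jig",onz("side",c,.018).round(4))
yaw=np.arctan2(ux[1],ux[0]);R=np.array([[np.cos(yaw),-np.sin(yaw)],[np.sin(yaw),np.cos(yaw)]])
J=lambda p:np.r_[ctr+R@np.array(p[:2]),p[2]]
for nm,p in dict(fa=(-.081,-.036,.036),fb=(.053,-.036,.036),bushL=(.08,-.025,.06),bushR=(.08,-.091,.06)).items():
    print(nm,(proj("top",J(p))[0]-[200,195]+.4)*4.7,(proj("side",J(p))[0]-[245,215]+.4)*5.5)
for a in (0,.2,.3,.4,.5,.6,.7,.9,1.1):
    tip=(.058,.066+np.cos(a)*.126-np.sin(a)*.01,.050+np.sin(a)*.126+.01*np.cos(a))
    print(a,"grip end",(proj("top",J(tip))[0]-[200,195]+.4)*4.7,(proj("side",J(tip))[0]-[245,215]+.4)*5.5)
for a in (0,.44,.86,1.2,1.6):
    tip=(.058,.016-np.cos(a)*.083,.064+np.sin(a)*.083)
    print(a,"arm end",(proj("top",J(tip))[0]-[200,195]+.4)*4.7,(proj("side",J(tip))[0]-[245,215]+.4)*5.5)
E
```

```text
rail top corners TR TL BR BL [[ 0.6354 -0.3203  0.032 ]
 [ 0.6366 -0.2769  0.032 ]
 [ 0.4585 -0.31    0.032 ]
 [ 0.4603 -0.2665  0.032 ]]
len R 0.17727137144537353 yaw -3.3275420189470313
len L 0.17661901199514995 yaw -3.3840604293550984 W 0.043424136560103556 0.04358279168722358
side: plain +y, plain -y, shoulder -y, shoulder +y [[ 0.6355 -0.2837  0.032 ]
 [ 0.6306 -0.3278  0.032 ]
 [ 0.456  -0.3161  0.032 ]
 [ 0.4586 -0.2718  0.032 ]]
widths/lens 0.044401517878009084 0.04443744066895444 0.1772702106157565 0.1749674743159642
[0.47082709 0.09895909] -8.753947609484536 -8.905808860031371
side jig [[0.6108 0.174  0.018 ]
 [0.3518 0.2269 0.018 ]
 [0.3261 0.0195 0.018 ]]
fa [381.22021248 449.00260218] [587.2318217 314.6151946]
fb [422.32719429 208.61345082] [337.78999739 244.1313994 ]
bushL [408.78377473 150.24576997] [277.91835871 198.85128899]
bushR [528.73016647 169.57117124] [342.84800795 139.3693309 ]
0 grip end [ 11.8896894 126.8599573] [ 71.8984498  441.04085744]
0.2 grip end [ 11.56236949 119.9900666 ] [ 74.80027192 387.81518852]
0.3 grip end [ 14.88233426 117.16266105] [ 78.68311926 359.68162936]
0.4 grip end [ 20.56001226 114.79479468] [ 84.14484342 330.99442209]
0.5 grip end [ 28.58894653 112.92317274] [ 91.12266382 302.11554502]
0.6 grip end [ 38.93353888 111.58010252] [ 99.53003642 273.41183689]
0.7 grip end [ 51.52715078 110.79258742] [109.25832246 245.24749198]
0.9 grip end [ 83.03220365 110.96041996] [132.147007   191.93622847]
1.1 grip end [121.91671445 113.50442273] [158.57801059 144.77154227]
0 arm end [478.19653694 200.97618732] [358.74539438 164.10241926]
0.44 arm end [461.80230007 188.39715619] [350.91854972 108.40129372]
0.86 arm end [420.41873622 173.6615139 ] [329.78934128  76.75097076]
1.2 arm end [373.05989306 161.68378243] [304.76793027  71.31334341]
1.6 arm end [310.06158039 149.83668324] [269.99856992  90.41583204]
```

The clamp is half open. In the side view the grip end is at about (263,260) and the arm end at about (304,230), which fit a handle angle of about 0.65 rad, so it has to be lifted further.

There are three rail candidates in the top view:
- Light wood with a tongue at (423,234). It measures about 177 × 44 mm and its tenon is at (421,268).
- Pink look-alike at (475,355).
- Short offcut without a tenon at (490,255).

The first one fits the description, and the enlarged crop confirmed it. I'll open the clamp first.

```bash
cat >> h.py <<'E'
CT=np.array([.4708,.0990]); YAW=np.radians(-8.83)
def Rz(a): c,s=np.cos(a),np.sin(a); return np.array([[c,-s,0],[s,c,0],[0,0,1.]])
RJ=Rz(YAW)
def J(x,y,z): return np.r_[CT,0]+RJ@np.array([x,y,z],float)
def JI(p): return RJ.T@(np.array(p)-np.r_[CT,0])
def tool(yaw):  # jaw axis at world yaw, pointing down
    return Rz(yaw)@np.diag([1.,-1.,-1.])
def st(m=""):
    o=status.get_obs(); print(m,"t%.1f"%o["clock"],"jig",(JI(o["tool_pos"])*1000).round(1),"Fjig",(RJ.T@o["contact_force"]).round(1),"op%.4f"%o["opening"]); return o
def hp(a,r,h): # point on handle: r along, h above pin line
    return np.array([.058,.066+r*np.cos(a)-h*np.sin(a),.05+r*np.sin(a)+h*np.cos(a)])
E
python3 - <<'E'
from h import *
o=status.get_obs(); print(o["ee_rot"].round(2),o["qpos"])
for k in (0,np.pi):
  for p,y in ((J(.058,.215,.25),YAW),(np.array([.54,-.294,.15]),np.radians(86.6)),(J(-.019,-.06,.15),YAW+np.pi/2)):
    q=ctrl.inverse_kinematics(p,tool(y+k)); print(k,None if q is None else np.round(q))
E
```

```text
[[ 0.24 -0.97 -0.  ]
 [-0.97 -0.24  0.  ]
 [-0.   -0.   -1.  ]] [-8.27935645e+01  3.05591802e+00  9.24856189e+01 -2.32456460e-04
  8.45691454e+01 -6.81726264e+00]
0 [22.  4. 90. -0. 86. 30.]
0 [ -35.    5.   98.   -0.   77. -122.]
0 [ -4. -19. 120.  -0.  79. -85.]
3.141592653589793 [  22.    4.   90.   -0.   86. -150.]
3.141592653589793 [-35.   5.  98.  -0.  77.  58.]
3.141592653589793 [ -4. -19. 120.  -0.  79.  95.]
```

```bash
python3 - <<'E'
from h import *
jaws.gripper_to(0,20); st("closed")
T=tool(YAW)
ctrl.move_pose(J(.058,.215,.22),T); st("above")
ctrl.move_straight(J(.058,.215,.095),vel=.2); o0=st("down")
f0=o0["contact_force"]
y=.215
while y>.165:
    y-=.006; ctrl.move_straight(J(.058,y,.095),vel=.06)
    f=RJ.T@(status.get_obs()["contact_force"]-f0)
    if f[1]>1.5: break
st("contact? y=%.3f"%y)
for n in("side",): crop(n,225,170,160,140,5,"pics/d1.png")
E
```

```text
closed t0.9 jig [-207.3 -746.   231.3] Fjig [-0.1  0.3  0.1] op-0.0001
above t4.3 jig [ 58.5 214.4 220. ] Fjig [-0.6 -0.1 -0.6] op-0.0000
down t5.1 jig [ 58.9 215.4  96.3] Fjig [1.  0.2 1.2] op0.0001
contact? y=0.167 t7.1 jig [ 58.8 168.9  96.6] Fjig [-0.2  6.1  2.3] op0.0002
```

View pics/d1.png

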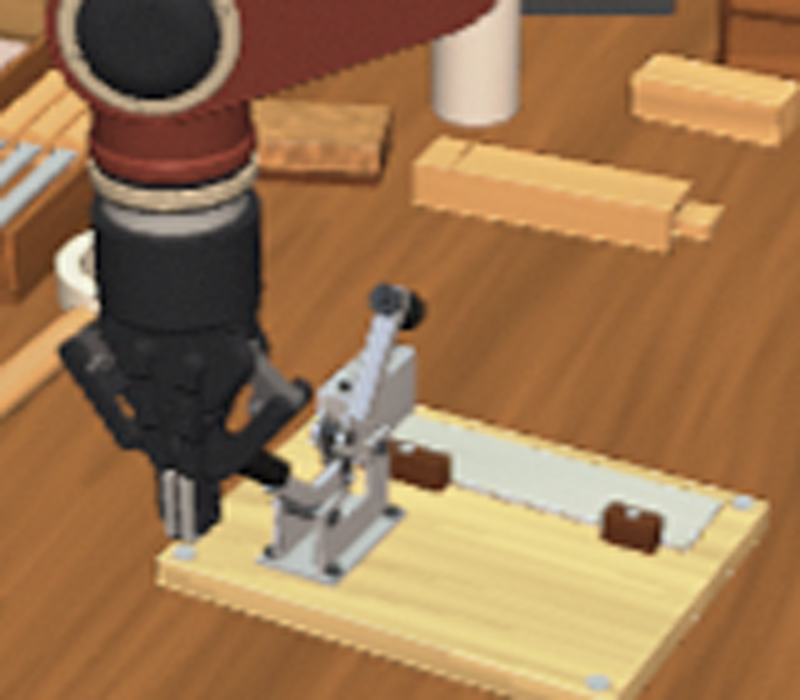

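```bash
python3 - <<'E'
from h import *
a0=.68; d=np.array([.058,.167,.0966])-hp(a0,.126,.002)
for a in (.8,.92,1.04,1.14,1.2,1.23):
    p=hp(a,.126,.002)+d; p[0]=.058
    ctrl.move_straight(J(*p),vel=.08); o=st("a%.2f"%a)
    if (RJ.T@o["contact_force"])[1]>20: print("stop");break
p=JI(o["tool_pos"])
crop("side",225,150,160,140,5,"pics/d2.png")
E
```

```text
a0.80 t7.5 jig [ 58.4 156.7 108.2] Fjig [-0.1  0.7  2.1] op0.0001
a0.92 t7.9 jig [ 57.9 144.8 117.1] Fjig [-0.6 -0.7  2.1] op-0.0001
a1.04 t8.2 jig [ 57.8 132.  125.2] Fjig [-0.4 -0.4 -0.3] op0.0002
a1.14 t8.5 jig [ 58.1 120.8 131.3] Fjig [1.  0.3 0.2] op0.0001
a1.20 t8.8 jig [ 58.1 113.8 134.1] Fjig [ 0.3  0.9 -0.5] op0.0000
a1.23 t9.0 jig [ 57.9 112.8 134.6] Fjig [ 2.3 10.1 -6.1] op-0.0001
```

View pics/d2.png

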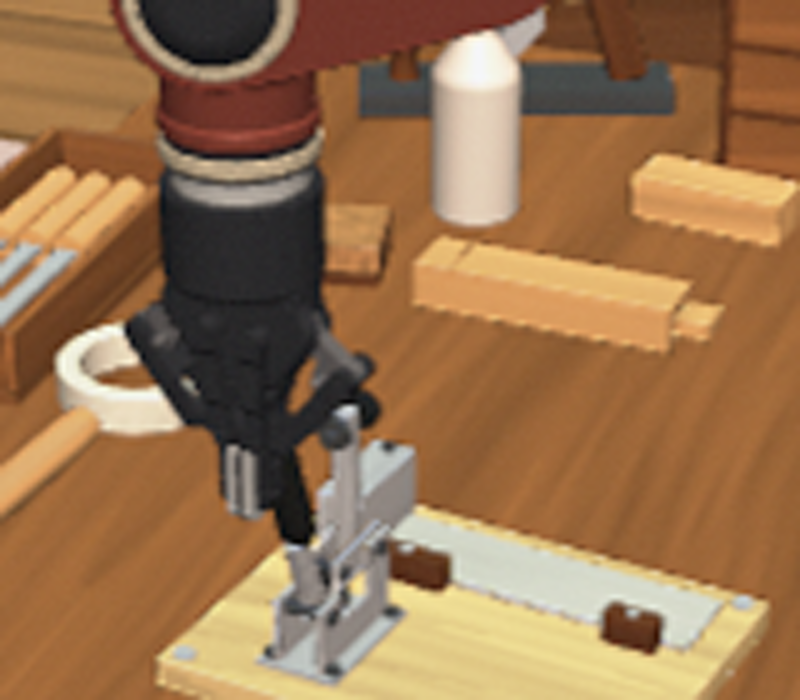

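The handle is at its stop and the arm is upright, so the clamp is fully open. Next I'll pick up the rail.

```bash
python3 - <<'E'
from h import *
ctrl.move_straight(J(.058,.16,.15),vel=.25)
ctrl.move_straight(J(.058,.17,.26),vel=.3)
u=np.array([np.cos(np.radians(-3.4)),np.sin(np.radians(-3.4))]); g=np.array([.547,-.295])-.011*u
T=tool(np.radians(86.6+180))
ctrl.move_pose(np.r_[g,.14],T); jaws.gripper_to(.085); st("above")
ctrl.move_straight(np.r_[g,.006],vel=.15); st("down")
crop("side",270,130,160,120,5,"pics/d3.png")
jaws.gripper_to(0,40); st("grip")
ctrl.move_straight(np.r_[g,.09],vel=.15); st("up")
crop("side",270,110,160,120,5,"pics/d4.png");crop("top",380,160,120,130,4.5,"pics/d5.png")
E
```

```text
above t12.8 jig [ 124.8 -378.7  140. ] Fjig [-1.   0.7  0.1] op0.0851
down t13.8 jig [ 125.8 -379.1    7.2] Fjig [-0.3 -0.1 -0.9] op0.0848
grip t14.3 jig [ 125.3 -378.8    6.8] Fjig [-0.2 -0.5  4.2] op0.0432
up t15.0 jig [ 123.9 -378.3   88.6] Fjig [-0.2  0.  -2.3] op0.0435
```

View pics/d3.png

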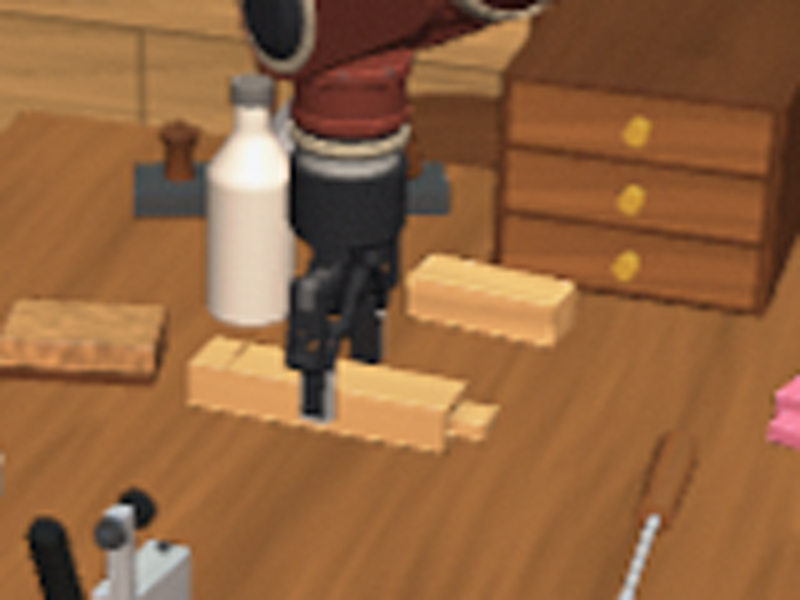

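View pics/d4.png

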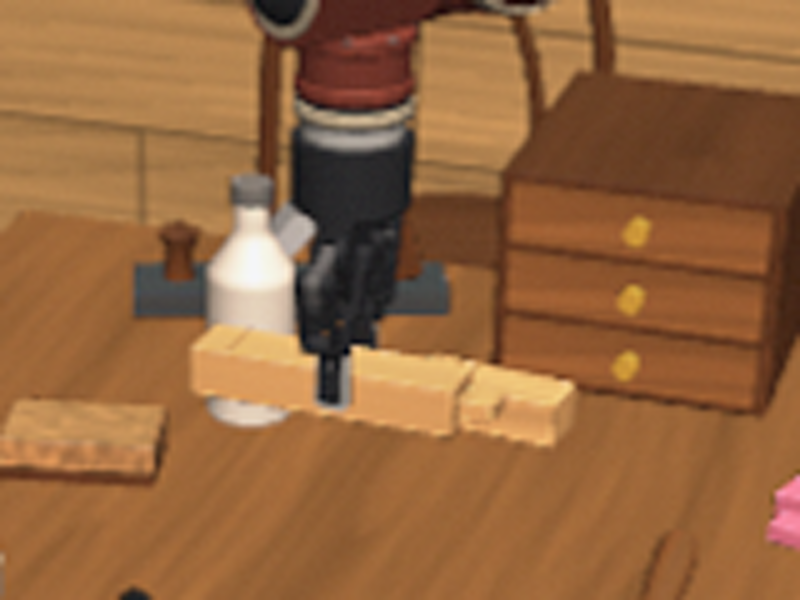

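View pics/d5.png

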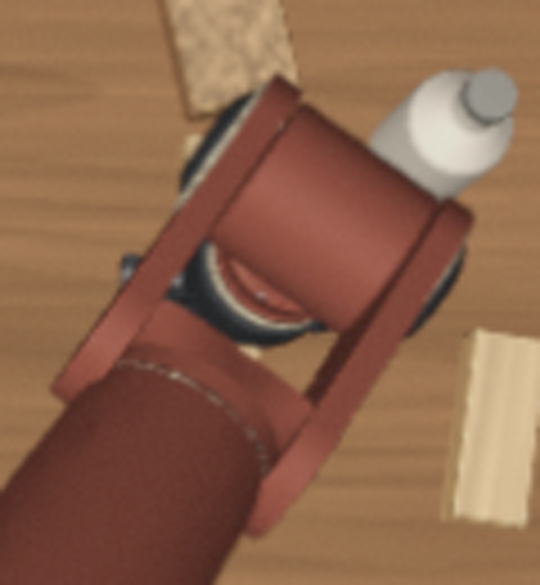

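```bash
python3 - <<'E'
from h import *
T=tool(YAW+np.pi/2+np.pi)
ctrl.move_pose(J(-.03,-.066,.12),T); st("hover")
ctrl.move_straight(J(-.03,-.066,.05),vel=.12); st("mid")
crop("side",240,190,160,120,5,"pics/e1.png");crop("top",215,190,130,130,4.5,"pics/e2.png")
E
```

```text
hover t16.4 jig [-29.3 -66.5 120.3] Fjig [ 0.2  0.2 -2.1] op0.0432
mid t17.2 jig [-29.3 -66.2  50.5] Fjig [-0.7 -0.6 -2.3] op0.0434
```

View pics/e1.png

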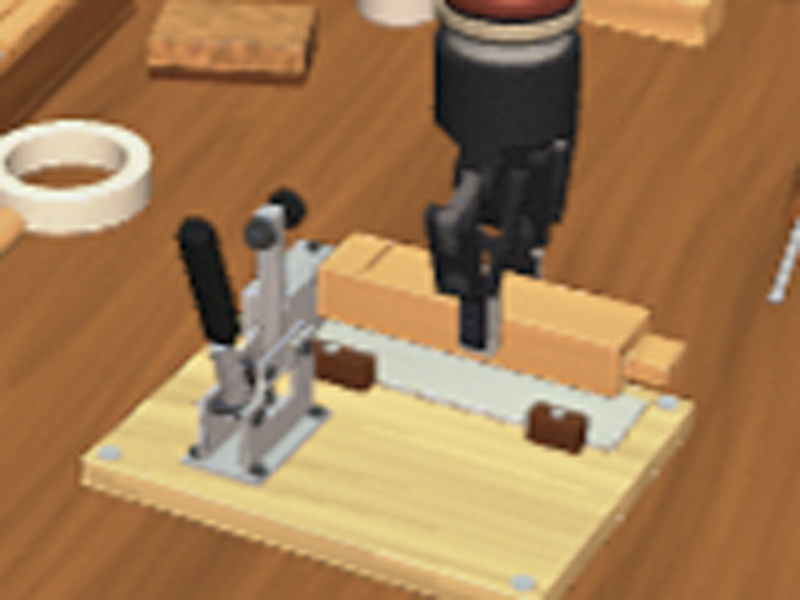

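View pics/e2.png

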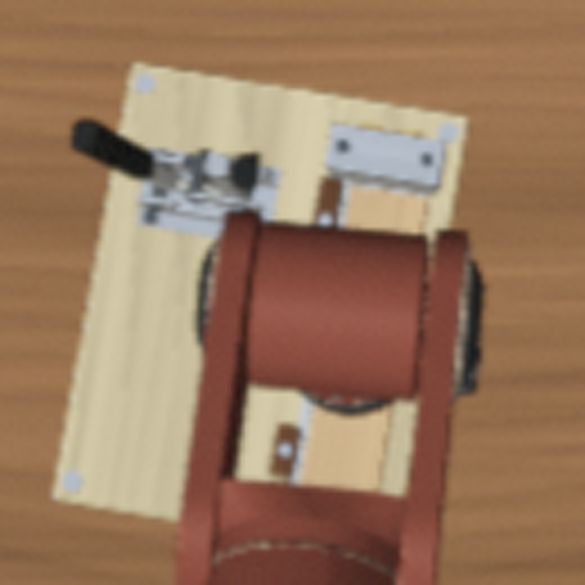

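```bash
python3 - <<'E'
from h import *
F=lambda:RJ.T@status.get_obs()["contact_force"]
ctrl.move_straight(J(-.03,-.066,.034),vel=.08); st("low")
z=.034
while z>.0275:
    z-=.001; ctrl.move_straight(J(-.03,-.066,z),vel=.03)
    if F()[2]>1.5: break
st("bed z=%.4f"%z)
z+=.0003
x=-.03
while x<-.008:
    x+=.0015; ctrl.move_straight(J(x,-.066,z),vel=.03)
    if F()[0]<-5: break
st("stop x=%.4f"%x)
x-=.0005
y=-.066
while y<-.050:
    y+=.0015; ctrl.move_straight(J(x,y,z),vel=.03)
    if F()[1]<-5: break
st("fence y=%.4f"%y)
E
```

```text
low t17.6 jig [-30.4 -66.   33.7] Fjig [-0.3  0.8 -2.2] op0.0432
bed z=0.0280 t19.1 jig [-29.9 -66.   28.8] Fjig [-4.4 -0.1  5.1] op0.0437
stop x=-0.0255 t19.9 jig [-25.7 -65.9  28.7] Fjig [-5.1 -0.1  5.3] op0.0433
fence y=-0.0585 t21.1 jig [-25.4 -59.2  28.7] Fjig [ 0.3 -7.1  6. ] op0.0435
```

```bash
python3 - <<'E'
from h import *
F=lambda:RJ.T@status.get_obs()["contact_force"]
x,y,z=-.0255,-.0605,.0295
ctrl.move_straight(J(x,y,z),vel=.04); st("eased")
while x<-.008:
    x+=.0015; ctrl.move_straight(J(x,y,z),vel=.03)
    if F()[0]<-9: break
st("stop x=%.4f"%x)
x-=.0003
while y<-.050:
    y+=.001; ctrl.move_straight(J(x,y,z),vel=.03)
    if F()[1]<-9: break
st("fence y=%.4f"%y)
crop("side",240,190,160,120,5,"pics/e3.png");crop("top",215,190,130,130,4.5,"pics/e4.png")
E
```

```text
eased t21.4 jig [-26.2 -60.2  28.8] Fjig [-0.9 -0.4 -1. ] op0.0432
stop x=-0.0165 t22.9 jig [-18.8 -60.5  28.8] Fjig [-10.6   0.3   4.6] op0.0434
fence y=-0.0565 t23.9 jig [-18.8 -59.2  28.9] Fjig [-10.1 -12.6   3.7] op0.0433
```

View pics/e3.png

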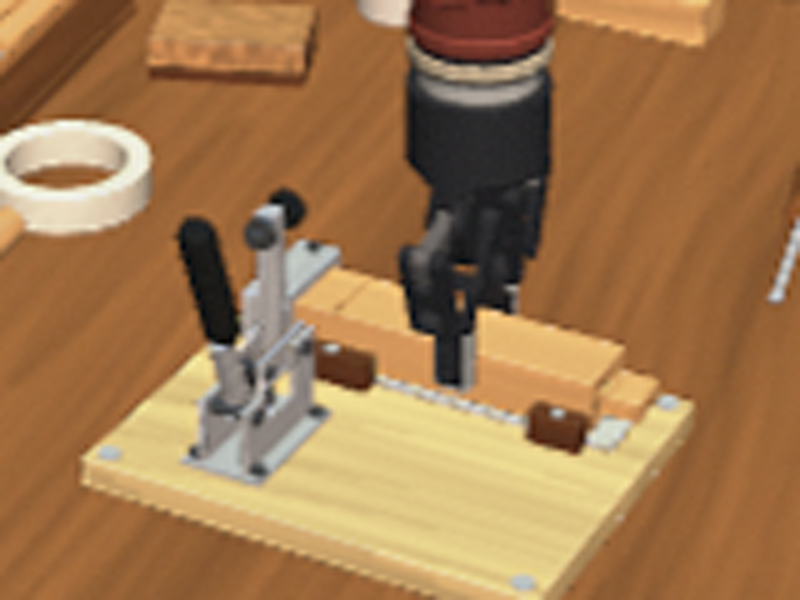

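View pics/e4.png

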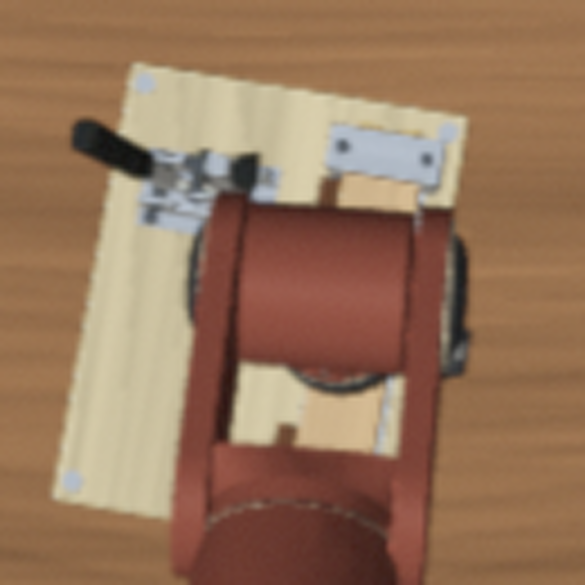

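```bash
python3 - <<'E'
from h import *
p=status.get_obs()["tool_pos"]; q=JI(p)
ctrl.move_straight(J(q[0]+.0005,q[1]+.0005,.0292),vel=.04); st("ease")
jaws.gripper_to(.085); st("open")
ctrl.move_straight(J(q[0],q[1],.14),vel=.2); st("up")
jaws.gripper_to(0,20)
# push tenon end in +x : tenon end jig x=-120, z mid 38
ctrl.move_pose(J(-.150,-.0590,.09),tool(YAW+np.pi/2+np.pi)); st("behind tenon")
crop("side",240,190,160,120,5,"pics/e5.png");crop("top",215,190,130,130,4.5,"pics/e6.png")
E
```

```text
ease t24.2 jig [-18.8 -59.2  28.9] Fjig [-3.2 -4.1 -1.4] op0.0433
open t24.7 jig [-17.9 -58.6  29.5] Fjig [-0.3  0.1 -0.1] op0.0847
up t25.4 jig [-19.5 -59.3 138.9] Fjig [-0.3  0.5 -0.3] op0.0853
behind tenon t26.8 jig [-148.9  -58.9   91. ] Fjig [ 0.3 -0.6  0.7] op0.0000
```

View pics/e5.png

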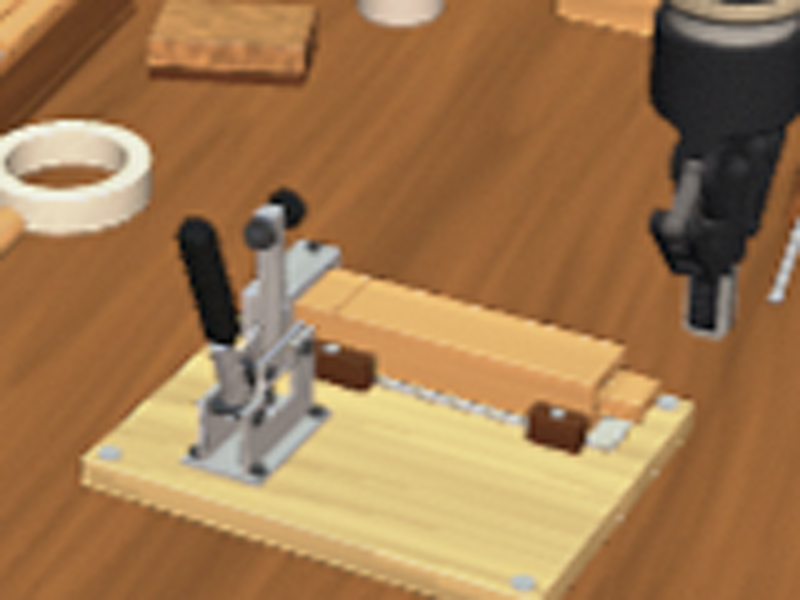

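View pics/e6.png

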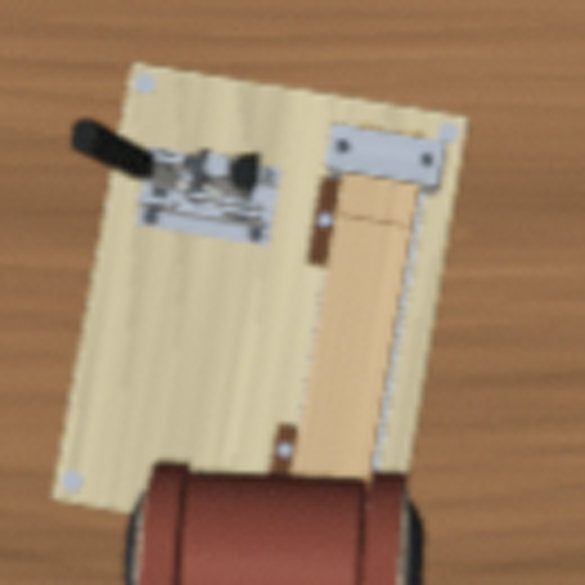

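```bash
python3 - <<'E'
from h import *
F=lambda:RJ.T@status.get_obs()["contact_force"]
T=tool(YAW+np.pi/2+np.pi)
ctrl.move_straight(J(-.148,-.059,.031),vel=.15); f0=F()
x=-.148
ctrl.move_straight(J(-.137,-.059,.031),vel=.1);x=-.137
while x<-.115:
    x+=.002; ctrl.move_straight(J(x,-.059,.031),vel=.04)
    if F()[0]-f0[0]<-6: break
st("tenon x=%.3f"%x)
ctrl.move_straight(J(-.15,-.059,.05),vel=.2)
ctrl.move_straight(J(-.15,-.125,.08),vel=.25)
ctrl.move_straight(J(-.015,-.125,.045),vel=.25); st("side");f0=F()
ctrl.move_straight(J(-.015,-.102,.038),vel=.12);y=-.102
while y<-.075:
    y+=.002; ctrl.move_straight(J(-.015,y,.038),vel=.04)
    if F()[1]-f0[1]<-8: break
st("side y=%.3f"%y)
ctrl.move_straight(J(-.015,-.12,.05),vel=.2)
ctrl.move_straight(J(-.015,-.12,.26),vel=.3); st("up")
ctrl.move_pose(J(.058,.03,.28),tool(YAW)); st()
crop("side",240,190,160,120,5,"pics/e7.png");crop("top",215,190,130,130,4.5,"pics/e8.png")
E
```

```text
tenon x=-0.129 t28.7 jig [-130.7  -59.    30.7] Fjig [-7.6  0.3  6. ] op-0.0001
side t30.2 jig [ -16.2 -124.2   43.9] Fjig [-0.5  0.1 -0.1] op-0.0001
side y=-0.092 t31.8 jig [-15.  -94.4  38.3] Fjig [ -2.6 -12.8   4.3] op-0.0001
up t33.0 jig [ -16.  -119.6  257.6] Fjig [ 0.6  0.2 -0.7] op0.0001
 t34.1 jig [ 57.4  29.6 278.5] Fjig [0.4 0.3 0.5] op0.0001
```

View pics/e7.png

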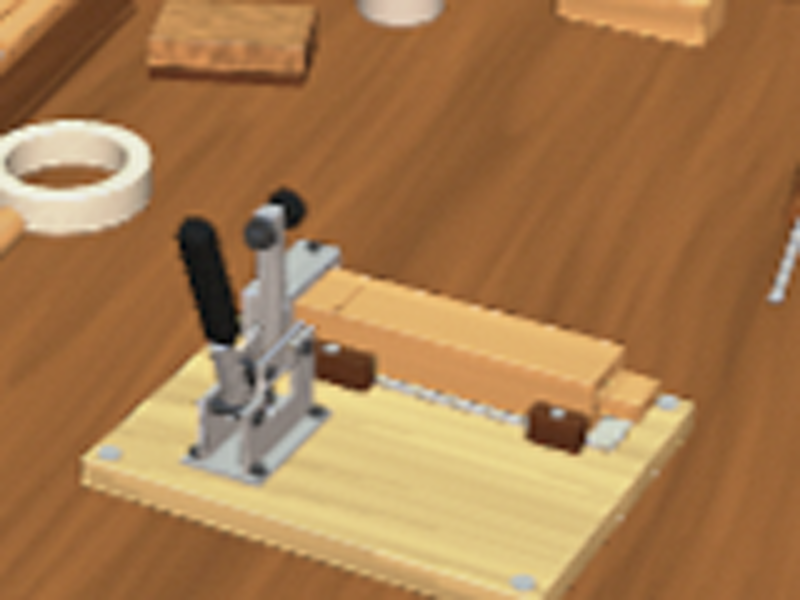

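View pics/e8.png

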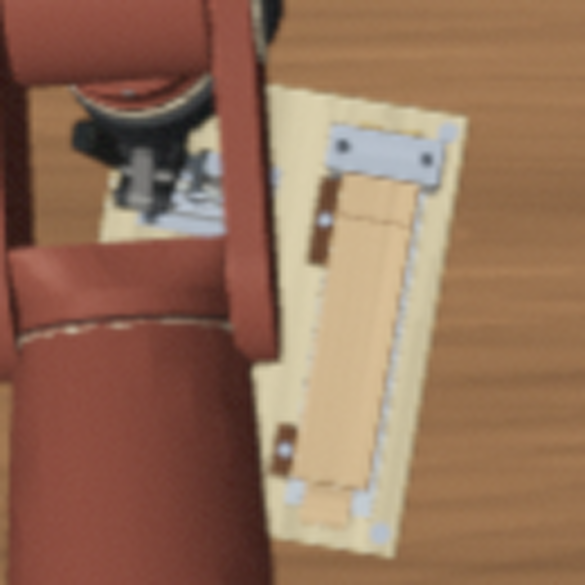

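```bash
python3 - <<'E'
from h import *
F=lambda:RJ.T@status.get_obs()["contact_force"]
T=tool(YAW); r=.106
ctrl.move_straight(J(.058,.064,.20),vel=.25,frame=T)
ctrl.move_straight(J(.058,.064,.158),vel=.15); st("in")
for a in (1.2,1.05,.9,.75,.6,.45,.32):
    p=hp(a,r,.018)-[0,.011,0]; p[0]=.058
    ctrl.move_straight(J(*p),vel=.09); o=st("a%.2f"%a)
    if np.linalg.norm(o["contact_force"])>30: print("STOP");break
crop("side",225,150,160,140,5,"pics/f1.png")
E
```

```text
in t35.2 jig [ 58.7  63.8 159.3] Fjig [ 0.3 -0.1  0.5] op0.0003
a1.20 t35.5 jig [ 58.7  77.5 156.7] Fjig [ 0.8 -1.   0.1] op-0.0001
a1.05 t35.8 jig [ 57.8  92.7 150.8] Fjig [-0.3  0.6 -0.8] op0.0000
a0.90 t36.1 jig [ 57.6 107.  143.7] Fjig [ 0.9 -0.6  0.7] op0.0002
a0.75 t36.4 jig [ 57.8 120.4 135.1] Fjig [ 0.1  0.4 -0.7] op-0.0000
a0.60 t36.8 jig [ 57.8 132.5 124.3] Fjig [0.1 0.1 1. ] op0.0001
a0.45 t37.1 jig [ 57.8 142.7 111.9] Fjig [ 0.1 -0.3  0.5] op-0.0003
a0.32 t37.4 jig [ 57.8 150.  100. ] Fjig [-0.6 -0.3  0.8] op0.0004
```

View pics/f1.png

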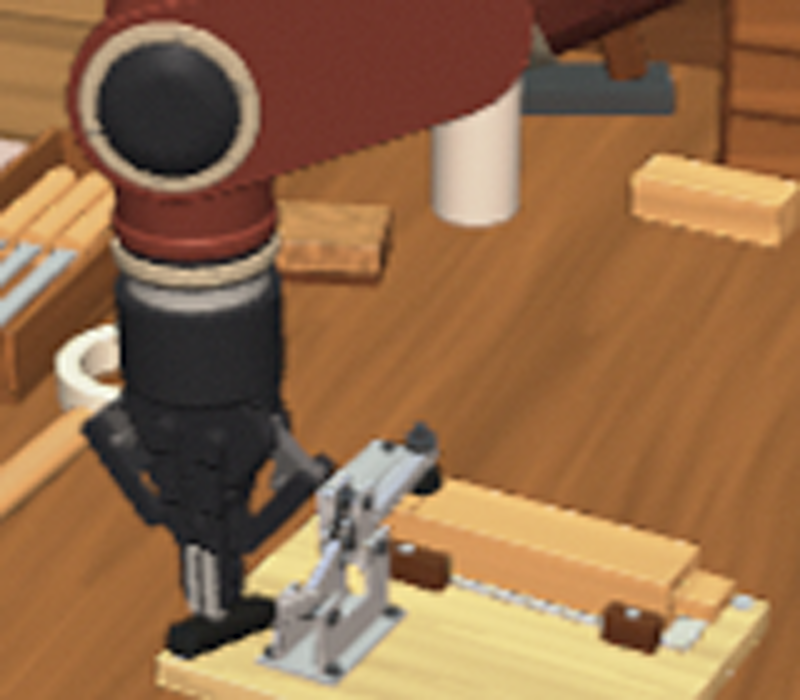

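The handle has followed the finger and the arm is nearly down over the rail. I'll press on until it locks.

```bash
python3 - <<'E'
from h import *
r=.106
for a in (.26,.2,.15,.1,.05,0,-.02,-.04,-.06,-.08):
    p=hp(max(a,0),r,.018)-[0,.011,0]; p[0]=.058; p[2]+=min(a,0)*.1
    ctrl.move_straight(J(*p),vel=.05); o=st("a%.2f"%a)
    if o["contact_force"][2]>(22 if a>0 else 16): print("STOP");break
crop("side",225,150,160,140,5,"pics/f2.png")
E
```

```text
a0.26 t37.7 jig [ 58.  152.9  94.4] Fjig [0.1 0.3 0.1] op-0.0001
a0.20 t38.0 jig [ 58.1 155.5  88.6] Fjig [1.3 0.2 2. ] op-0.0001
a0.15 t38.3 jig [ 58.2 157.4  83.8] Fjig [0.8 0.5 2.6] op0.0001
a0.10 t38.5 jig [ 58.2 159.   78.5] Fjig [-0.3  1.   2.5] op0.0000
a0.05 t38.8 jig [ 57.8 159.9  72.8] Fjig [0.1 0.  1.9] op0.0001
a0.00 t39.0 jig [ 58.1 161.   67.9] Fjig [ 0.2 -0.2  2.1] op0.0000
a-0.02 t39.3 jig [ 58.2 161.   67.6] Fjig [-3.3 -1.4 12.1] op0.0002
a-0.04 t39.5 jig [ 58.4 161.1  67.5] Fjig [-7.5 -3.9 19.2] op-0.0003
STOP
```

View pics/f2.png

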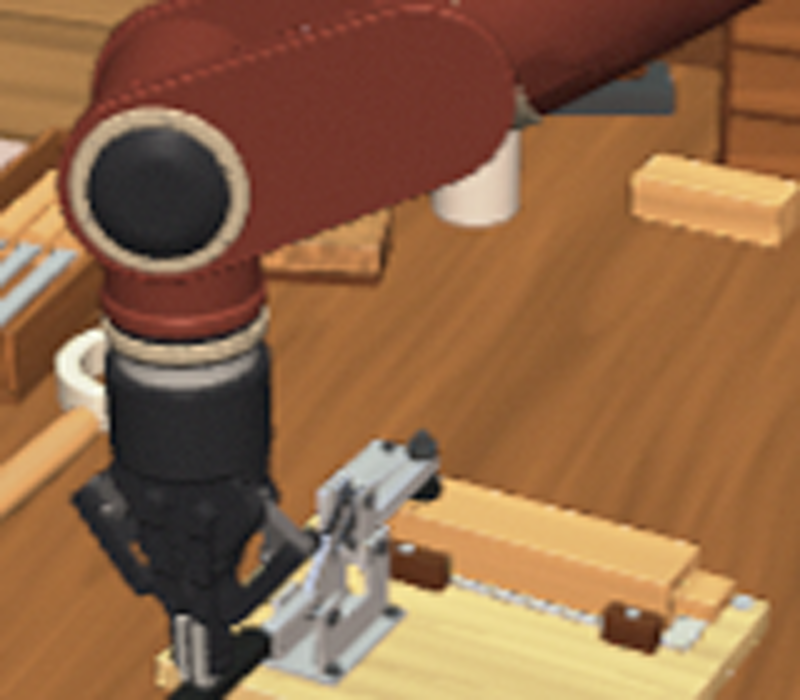

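The handle hit a hard stop at the expected shut height (z = 67.5 mm against 68 mm). I'll lift straight off, move clear and check from both cameras.

```bash
python3 - <<'E'
from h import *
ctrl.move_straight(J(.058,.161,.12),vel=.12); st("off")
ctrl.move_straight(J(.058,.175,.25),vel=.25)
ctrl.move_pose(np.array([.15,.45,.3]),tool(YAW+1.2)); st("away")
crop("side",225,190,160,120,5,"pics/g1.png");crop("top",200,190,130,130,4.6,"pics/g2.png")
im=imaging.get_image("top");cv2.imwrite("pics/g3.png",im[:,:,::-1])
a=cv2.imread("pics/top0.png").astype(int); print(proj("side",[J(*hp(0,.126,.01))]),proj("top",[J(*hp(0,.126,.01))]))
E
```

```text
off t40.2 jig [ 57.5 160.7 119. ] Fjig [ 0.1  0.4 -0.6] op-0.0001
away t42.5 jig [-370.2  297.6  299.6] Fjig [ 0.7 -0.6  0.5] op0.0000
[[257.60253846 294.75446634]] [[202.16124015 221.51013414]]
```

View pics/g1.png

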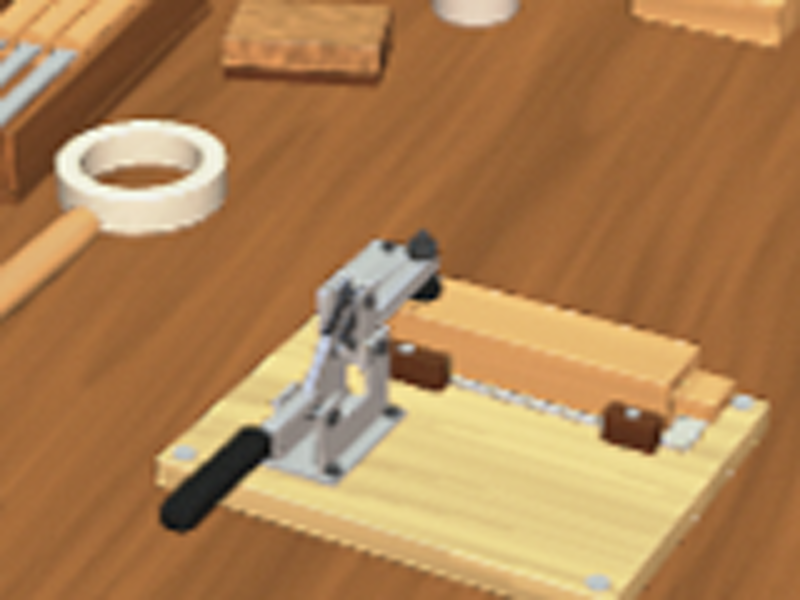

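View pics/g2.png

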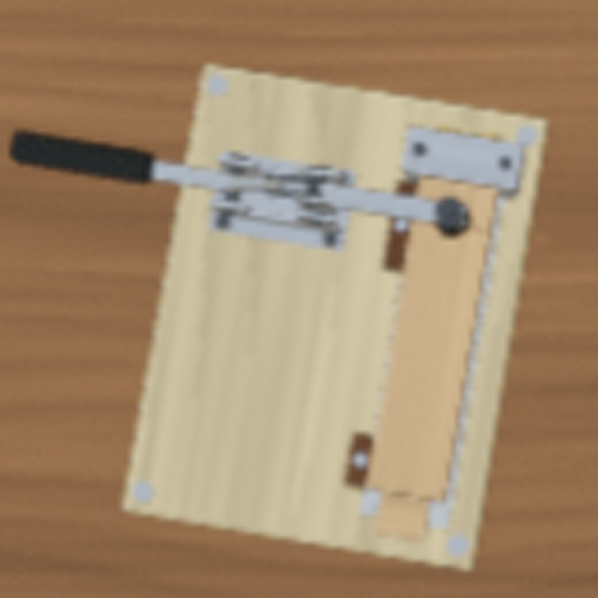

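View pics/g3.png

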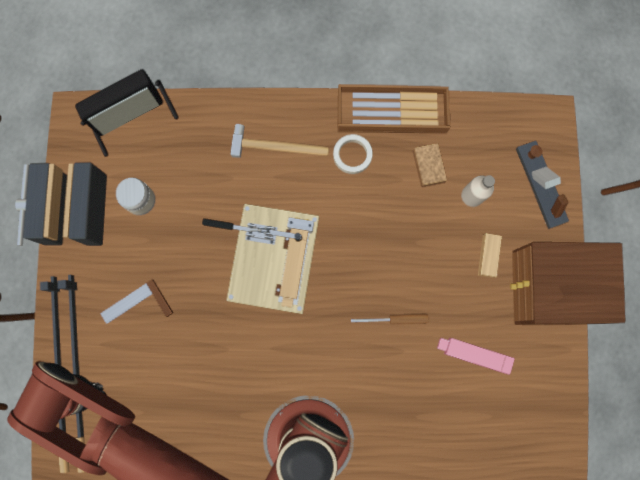

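```bash
python3 - <<'E'
from h import *
c=np.array([[417,178],[495,190],[443,499],[369,489]])/4.6+[200,190]-.4
print([(JI(p)*1000).round(1) for p in onz("top",c,.054)])
ctrl.close_job()
E
```

```text
[array([ 78.1, -34.5,  54. ]), array([ 78.5, -78.5,  54. ]), array([-95.4, -78.6,  54. ]), array([-96.7, -37.6,  54. ])]
the job is handed in; nothing more can be done
```

The rail is loaded in the jig and the toggle clamp is locked on it. I handed the job in at about 42 s of the 69 s allowed; no verdict is reported.

- **Clamp:** I found it half open, with the handle at about 0.65 rad, and pushed it fully open before loading.
- **Rail:** I picked up the light tenoned rail and lowered it onto the bed. I pushed it against the bush block and both fence blocks by force, released it, then nudged it again at the tenon end and the side.
- **Locking:** I pressed the handle down until it hit a hard stop. The grip top was at 67.5 mm (68 mm is shut) with 19 N of force. The handle stayed level after I let go.

**Last checks:**
- **Pushing contacts:** during loading the stop was met with the grip at x = -18.8 mm (expected -19). The fence was met at y = -59.2 mm (expected -58). I put the 1.2 mm difference down to my estimate of the jig's position.
- **Final picture:** hand-picked corners put the plain end at x ≈ 78.3 mm (80 is touching). The long side reads y ≈ -34.5 mm at the plain end and -37.6 mm at the tenon end (-36 is touching). The picture is only good to about 2 mm, so it agrees with a tight fit but does not prove the 2 mm tolerance.
- **Clamping force on the bed:** I could not measure this directly; I infer it from the handle locking.
- **Other items:** in the final picture they look to be where they started, and the robot was clear of everything.

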